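# Put the cordless ultrasound scanners back on their own charging pads

## Robot

A 6-joint arm with a two-finger parallel gripper is mounted at the origin on the work surface. World frame = base frame: x ahead of the robot, y to its left, z up, the work surface at z = 0. Lengths are in m, angles in rad, forces in N, time in s.
With the tool pointing down it reaches from about 0.425 to 0.925 m from the base axis. Payload 12.5 kg.
Tool frame: the origin (TCP) lies on the front face of the gripper's body, between the roots of the fingers; the fingertips stand 73 mm ahead of it and the grasp point (between the pads) lies 54 mm ahead of it (r.finger_overhang is the distance from the TCP to the fingertips, in m); z points along the fingers, x is the direction in which the jaws open and shut, and the axes are right-handed (so a half turn about z gives the same grasp; the last joint's range is limited). The gripper opens to 85 mm and grips with 20 to 120 N. Pads are 22 mm wide; open, the fingers measure 114 mm over their backs; the gripper's body (76 mm by 85 mm) begins 54 mm behind the grasp point. The pads swing forward as they close: fully open they stand 13 mm farther back than shut.
Start: joints at [1.1, 0.491, 1.559, -0, 1.092, -0.106], TCP at [0.223, 0.584, 0.304] pointing down, gripper open.
Joint ranges: [-3.1, 3.1], [-0.84, 2.19], [0.05, 2.79], [-1.13, 4.28], [0.06, 2.93], [-2.69, 2.69]. Speed limits (rad/s): [2.22, 2.22, 2.79, 3.14, 3.14, 3.14].

## Interface

Orientations are given as a unit quaternion [w, x, y, z].
In Python, from rig import r, cams, ticket gives the robot as it stands. The module is installed in compiled form; this text tells all that it offers.
- The arm moves only by the shell command python3 -m handwheel 'ROWS'. ROWS is JSON, a list of rows, each an object with "hand": the finger opening in mm, from 0 to 85.4; "xyz": the shift along the tool's x, y, z in units of 25 mm (1.0 is 25 mm), a list of three; "rotation": the turn, a rotation vector about the tool's x, y, z in units of 8 degrees (1.0 is 8 degrees), a list of three. In form: [{"hand": hand, "xyz": [tx, ty, tz], "rotation": [wx, wy, wz]}, ...]. A call has 1 to 20 rows; each row is the pose to reach, as a shift and turn from the pose measured when the call began, along the tool's axes at that moment; what a row does not reach only later rows make up. A row lasts 1/10 s, in which the tool goes at most 50 mm and 8.59 degrees, less where a joint would pass 70% of its speed; a pose out of reach is approached as far as the arm can. A call with a gripper value outside its range is refused whole. The fingers move at their own pace and stop on an object; the grip force is fixed at half the most. Time passes only in rows, so rows that repeat a pose let the fingers close. It gives the time, the measured TCP pose, the force and the opening at its end, in the units of the state.
- r.state(): the state, without advancing time (a new reading comes with each control period).
- cams.camera(name): name is "scene" or "top" or "wrist"; returns the picture (420x560x3 uint8, blue, green, red); there is no depth.
- cams.camera_info(name): a dict with "fx", "fy", "cx", "cy" (pixels), "view" (4x4, takes a point from world to camera coordinates). Camera axes: x right, y down, z forward; pixel columns grow to the right and rows downward; lengths in m; the calibration is good to about 2 mm. A picture is of the moment at which its call begins: read the wrist's pose just before it. camera_info takes no time and is no camera call; for the wrist camera it gives the pose at the moment of the call.
- ticket.finish_job(): hands the job in, once; it reports no verdict.
The state is a dict: "time": time; "joints": joint angles; "joint_velocities": joint speeds; "tau": joint torques, N m; "ee_pos": TCP position; "ee_rot": TCP orientation; "force": force on the tool from outside, world axes, zero at the start; "wrist_torque": the same for the moment, N m; "finger_gap": opening from 0.0 (shut) to 1.0 (fully open).
Only numpy, scipy, OpenCV 4.12 (cv2) and the standard library are available. Lean on these libraries where they do the work, as an engineer would, in place of code of your own. Each camera call takes 0.05 s, during which the arm holds its last target. There are 200 camera calls.

## Task

The four cordless ultrasound scanners were put back on one another's charging pads: move each to the pad whose mat has the colour of the scanner's band, lying flat along the middle of the pad (either way round), with the spare grey pad as the free place to make room, and leave that one empty at the end. The scanners are disinfected and delicate: lay them down without dropping them, never on the bare worktop, and do not let them touch one another. Leave the steel bowl, the gel bottle and the spray bottle where they stand.

Things in the scene. Friction and masses are not known exactly. Their poses are not given: they have to be found in the camera images.
- scanner_red: Cordless ultrasound scanner with a broad red band round its handle: light grey, a wide fan-shaped head with a curved front, 68 mm across, dark lens. 150 mm long (along y, head at +y; z up), 34 mm thick, about 0.25 kg, lying flat. Origin: centre of its underside, midway along its length. The handle, y = -75 to +33 mm, is a plain bar 42 mm wide along x; it balances within 10 mm of the origin.
- scanner_yellow: Cordless ultrasound scanner with a broad yellow band round its handle: light grey, a straight, square-cornered head, 56 mm across, dark lens. 150 mm long (along y, head at +y; z up), 34 mm thick, about 0.25 kg, lying flat. Origin: centre of its underside, midway along its length. The handle, y = -75 to +33 mm, is a plain bar 42 mm wide along x; it balances within 10 mm of the origin.
- scanner_green: Cordless ultrasound scanner with a broad green band round its handle: light grey, a small square head, 34 mm across, dark lens. 150 mm long (along y, head at +y; z up), 34 mm thick, about 0.25 kg, lying flat. Origin: centre of its underside, midway along its length. The handle, y = -75 to +33 mm, is a plain bar 42 mm wide along x; it balances within 10 mm of the origin.
- scanner_blue: Cordless ultrasound scanner with a broad blue band round its handle: light grey, a thin neck and small fan-shaped head, 42 mm across, dark lens. 150 mm long (along y, head at +y; z up), 34 mm thick, about 0.25 kg, lying flat. Origin: centre of its underside, midway along its length. The handle, y = -75 to +33 mm, is a plain bar 42 mm wide along x; it balances within 10 mm of the origin.
- pad_red: Charging pad with a red mat: the place of the scanner with the red band. Fixed white housing 94 x 182 mm (y is the long way), flat mat 80 x 164 mm on it whose top, 14 mm above the worktop, is where a scanner lies; no rim. Origin: centre of the housing's underside, on the worktop.
- pad_yellow: Charging pad with a yellow mat: the place of the scanner with the yellow band. Fixed white housing 94 x 182 mm (y is the long way), flat mat 80 x 164 mm on it whose top, 14 mm above the worktop, is where a scanner lies; no rim. Origin: centre of the housing's underside, on the worktop.
- pad_green: Charging pad with a green mat: the place of the scanner with the green band. Fixed white housing 94 x 182 mm (y is the long way), flat mat 80 x 164 mm on it whose top, 14 mm above the worktop, is where a scanner lies; no rim. Origin: centre of the housing's underside, on the worktop.
- pad_blue: Charging pad with a blue mat: the place of the scanner with the blue band. Fixed white housing 94 x 182 mm (y is the long way), flat mat 80 x 164 mm on it whose top, 14 mm above the worktop, is where a scanner lies; no rim. Origin: centre of the housing's underside, on the worktop.
- pad_spare: Charging pad with a grey mat and no scanner of its own: the spare one, empty at the start. Fixed white housing 94 x 182 mm (y is the long way), flat mat 80 x 164 mm on it whose top, 14 mm above the worktop, is where a scanner lies; no rim. Origin: centre of the housing's underside, on the worktop.
- bowl: Bystander: stainless steel bowl, 90 mm across, 36 mm high, standing loose among the pads. Origin: centre of its underside.
- gel: Bystander: clear gel bottle, 58 mm across, 170 mm tall, standing at the right of the pads. Origin: centre of its underside.
- spray: Bystander: white spray bottle with a grey trigger head, 64 mm across, 190 mm tall, standing at the left of the pads. Origin: centre of its underside.

How it is judged:
At the end, for the whole second after the job is handed in: Each scanner lies flat, released and at rest, on the charging pad of its band's colour, its middle within 14 mm of the pad's middle and its length within 0.22 rad (about 12 degrees) of the pad's, either way round (so the spare pad is empty) (horizontal distance between scanner_red and pad_red below 0.014 m and angle between the y axis of scanner_red and the y axis of pad_red, either way round below 0.22 rad and angle between each of scanner_red, scanner_yellow, scanner_green, scanner_blue's own z axis and vertical below 0.08 rad and z of scanner_red in the frame of pad_red below 0.019 m and linear speed of each of scanner_red, scanner_yellow, scanner_green, scanner_blue below 0.02 m/s and angular speed of each of scanner_red, scanner_yellow, scanner_green, scanner_blue below 0.1 rad/s and horizontal distance between scanner_yellow and pad_yellow below 0.014 m and angle between the y axis of scanner_yellow and the y axis of pad_yellow, either way round below 0.22 rad and z of scanner_yellow in the frame of pad_yellow below 0.019 m and horizontal distance between scanner_green and pad_green below 0.014 m and angle between the y axis of scanner_green and the y axis of pad_green, either way round below 0.22 rad and z of scanner_green in the frame of pad_green below 0.019 m and horizontal distance between scanner_blue and pad_blue below 0.014 m and angle between the y axis of scanner_blue and the y axis of pad_blue, either way round below 0.22 rad and z of scanner_blue in the frame of pad_blue below 0.019 m); the robot touches nothing.
It fails at once if a scanner falls free (over 0.7 m/s with no finger on it, a drop of about 25 mm) ((linear speed of scanner_red above 0.7 m/s and contact force between scanner_red and the fingers below 0.1 N) or (linear speed of scanner_yellow above 0.7 m/s and contact force between scanner_yellow and the fingers below 0.1 N) or (linear speed of scanner_green above 0.7 m/s and contact force between scanner_green and the fingers below 0.1 N) or (linear speed of scanner_blue above 0.7 m/s and contact force between scanner_blue and the fingers below 0.1 N)).
It fails at once if a scanner lies on the bare worktop (its underside below 8 mm) (height (world z) of any of scanner_red, scanner_yellow, scanner_green, scanner_blue below 0.008 m).
It fails at once if two scanners press on one another (over 1.5 N) (contact force between any of scanner_yellow, scanner_green, scanner_blue and scanner_red above 1.5 N or contact force between any of scanner_green, scanner_blue and scanner_yellow above 1.5 N or contact force between scanner_blue and scanner_green above 1.5 N).
It fails at once if the bowl, the gel bottle or the spray bottle is moved more than 25 mm or tipped over (distance of any of bowl, gel, spray from where it was at the start of the episode above 0.025 m or angle between any of bowl, gel, spray's own z axis and vertical above 0.5 rad).
It also fails if it takes over 128 s, if anything falls off the work surface, if the arm or the gripper's body presses on something with over 40 N, if the wrist force passes 120 N, or if a joint passes its speed limit or range.

## Working session

There is one attempt and no reset: what is moved stays moved. The work goes in short steps, Python scripts to look and compute and a shell command to move; the robot and the scene stay as the last step left them, time stands still between calls to the robot, and variables do not carry over. Pictures are saved under pics/ and viewed, about 12 in all and at most 16, crops included, and the job is handed in when it is done.

```bash
mkdir -p pics; python3 - <<'E'
from rig import r,cams
import cv2,numpy as np
for n in("top","scene"):
    cv2.imwrite(f"pics/{n}0.png",cams.camera(n)); i=cams.camera_info(n); print(n,i["fx"],i["fy"],i["cx"],i["cy"]); print(np.round(i["view"],4).tolist())
s=r.state(); print(s)
print(cams.camera_info("wrist"))
E
```

```text
top 454.2907043762004 454.2907043762004 275.5201331156317 202.72833492283536
[[-0.0265, -0.9996, 0.0054, 0.0196], [-0.998, 0.0262, -0.0582, 0.5573], [0.058, -0.007, -0.9983, 1.2578], [0.0, 0.0, 0.0, 1.0]]
scene 534.5906283776848 534.5906283776848 273.0462830071364 207.82046543096186
[[0.3095, 0.9508, 0.0148, -0.1712], [0.7269, -0.2265, -0.6483, -0.365], [-0.6131, 0.2114, -0.7612, 1.7292], [0.0, 0.0, 0.0, 1.0]]
{'time': 0.1, 'joints': array([ 1.10043847e+00,  4.91488526e-01,  1.55940105e+00, -2.81895600e-07,
        1.09166990e+00, -1.05632739e-01]), 'joint_velocities': array([-0.00202344, -0.00195759, -0.00118957,  0.00154595, -0.00117385,
       -0.00159624]), 'tau': array([ 2.72080812e-03, -6.19450879e+01, -2.62025392e+01, -9.58277383e-05,
        2.93532001e-03, -2.95272321e-05]), 'ee_pos': array([0.22287275, 0.58377537, 0.3033885 ]), 'ee_rot': array([ 2.30768251e-04,  8.23617650e-01,  5.67145248e-01, -4.24776363e-04]), 'force': array([-0.14789594, -0.27872299,  0.08590386]), 'wrist_torque': array([ 0.03144725, -0.01022325,  0.00556613]), 'finger_gap': 1.0035763506833113}
{'fx': 344.7806842917301, 'fy': 344.7806842917301, 'cx': 281.67225013441265, 'cy': 210.98820775485672, 'view': array([[ 3.57511742e-01,  9.33908351e-01, -7.38454729e-04,
        -6.24582086e-01],
       [ 8.85510543e-01, -3.38733003e-01,  3.18011054e-01,
        -4.14655270e-02],
       [ 2.96743040e-01, -1.14346595e-01, -9.48086718e-01,
         3.80735000e-01],
       [ 0.00000000e+00,  0.00000000e+00,  0.00000000e+00,
         1.00000000e+00]])}
```

View pics/top0.png

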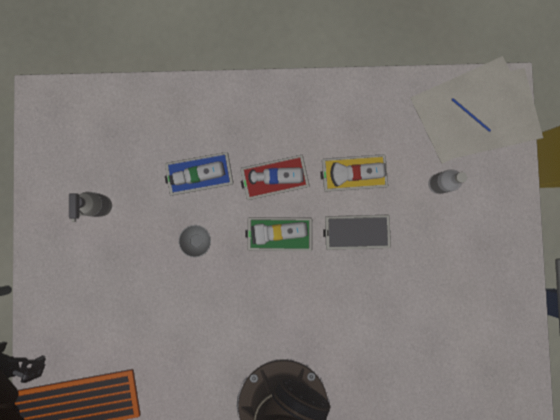

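View pics/scene0.png

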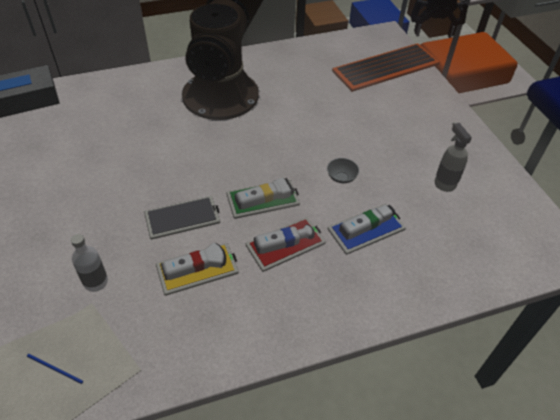

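The top view shows the green scanner on the blue pad (199,173), blue on red (275,177), red on yellow (355,172) and yellow on green (279,233). The spare pad is at (357,232). This is one 4-cycle, so I'll make five moves starting with yellow → spare.

```bash
cat > h.py <<'E'
from rig import r,cams
import cv2,numpy as np
from scipy.spatial.transform import Rotation as R
def ray(info,uv,z):
    uv=np.atleast_2d(uv).astype(float); V=np.array(info["view"]); A=V[:3,:3]; c=-A.T@V[:3,3]
    d=np.c_[(uv[:,0]-info["cx"])/info["fx"],(uv[:,1]-info["cy"])/info["fy"],np.ones(len(uv))]@A
    return (c+d*((z-c[2])/d[:,2])[:,None])[:,:2]
def rect(P):  # centre, long-axis angle (from +y, rad), dims(mm)
    (c,(w,h),a)=cv2.minAreaRect((P*1000).astype(np.float32)); a=np.radians(a)+(np.pi/2 if h>w else 0)
    a=(a-np.pi/2+np.pi/2)%np.pi-np.pi/2
    return np.round(np.array(c)/1000,4),round(float(a),3),sorted([round(w),round(h)])
HUE={"red":(172,8),"yellow":(20,34),"green":(45,85),"blue":(100,125)}
def mask(img,col,smin=90,vmin=40):
    H=cv2.cvtColor(img,cv2.COLOR_BGR2HSV); a,b=HUE[col]; h=H[...,0]
    m=((h>=a)&(h<=b)) if a<b else ((h>=a)|(h<=b))
    return (m&(H[...,1]>smin)&(H[...,2]>vmin)).astype(np.uint8)*255
def pose():
    s=r.state(); q=np.roll(s["ee_rot"],-1); return s,s["ee_pos"],R.from_quat(q)
def go(x,y,z,ang):
    """rows for tool x axis at world angle ang (mod pi), pointing down"""
    s,p,T=pose(); best=None
    for k in(0,np.pi):
        G=R.from_matrix(np.array([[np.cos(ang+k),np.sin(ang+k),0],[np.sin(ang+k),-np.cos(ang+k),0],[0,0,-1]]).T)
        d=(T.inv()*G).as_rotvec()
        if best is None or np.linalg.norm(d)<np.linalg.norm(best): best=d
    t=T.inv().apply(np.array([x,y,z])-p)
    print("xyz",np.round(t/.025,2).tolist(),"rot",np.round(np.degrees(best)/8,2).tolist(),"t",round(s["time"],2),"p",np.round(p,4),"rows>=",round(np.linalg.norm(t)/.05,1),round(np.degrees(np.linalg.norm(best))/8.59,1),"q6",s["joints"][[0,5]].round(2))
E
python3 - <<'E'
from h import *
img=cv2.imread("pics/top0.png"); i=cams.camera_info("top")
for c in HUE:
    m=mask(img,c); cs,_=cv2.findContours(cv2.morphologyEx(m,cv2.MORPH_CLOSE,np.ones((3,3))),0,2)
    for k in cs:
        if cv2.contourArea(k)>15: print(c,cv2.contourArea(k),cv2.boundingRect(k),rect(ray(i,k[:,0],.014 if cv2.contourArea(k)>300 else .048)))
g=cv2.inRange(img,(55,55,55),(90,90,90)); 
cs,_=cv2.findContours(g[205:255,320:395],0,2); k=max(cs,key=cv2.contourArea); print("spare",rect(ray(i,k[:,0]+[320,205],.014)))
go(.55,.02,.40,0); go(.55,.02,.40,np.pi/2)
E
```

```text
red 87.0 (352, 165, 9, 15) (array([ 0.6344, -0.2184]), -1.524, [20, 39])
red 662.5 (244, 158, 62, 39) (array([0.631, 0.006]), 0.19, [78, 162])
yellow 105.5 (272, 224, 11, 17) (array([0.4758, 0.0034]), -1.456, [23, 43])
yellow 603.0 (325, 157, 60, 32) (array([ 0.638 , -0.2206]), 0.047, [80, 163])
yellow 1116.0 (537, 126, 23, 62) (array([ 0.6692, -0.7709]), 1.508, [63, 176])
green 309.0 (251, 236, 57, 12) (array([ 0.4489, -0.002 ]), -0.027, [31, 157])
green 80.0 (252, 221, 57, 7) (array([ 0.4973, -0.0056]), -0.026, [16, 153])
green 78.0 (189, 167, 10, 15) (array([0.6401, 0.2283]), -1.349, [20, 39])
blue 88.0 (269, 169, 9, 15) (array([0.6294, 0.01  ]), 1.545, [22, 39])
blue 623.0 (169, 155, 60, 37) (array([0.647 , 0.2197]), 0.154, [78, 161])
blue 61.0 (452, 99, 38, 32) (array([ 0.7868, -0.5419]), -0.742, [6, 133])
spare (array([ 0.4704, -0.2203]), 0.001, [77, 167])
xyz [-16.4, 20.27, -3.85] rot [0.0, 0.01, 8.64] t 0.1 p [0.2229 0.5838 0.3034] rows>= 13.2 8.0 q6 [ 1.1  -0.11]
xyz [-16.4, 20.27, -3.85] rot [-0.0, 0.01, -2.61] t 0.1 p [0.2229 0.5838 0.3034] rows>= 13.2 2.4 q6 [ 1.1  -0.11]
```

```bash
python3 -m handwheel '[{"hand":85,"xyz":[-16.4,20.3,-4.5],"rotation":[0,0,8.6]},{"hand":85,"xyz":[-16.4,20.3,-4.5],"rotation":[0,0,8.6]},{"hand":85,"xyz":[-16.4,20.3,-4.5],"rotation":[0,0,8.6]},{"hand":85,"xyz":[-16.4,20.3,-4.5],"rotation":[0,0,8.6]},{"hand":85,"xyz":[-16.4,20.3,-4.5],"rotation":[0,0,8.6]},{"hand":85,"xyz":[-16.4,20.3,-4.5],"rotation":[0,0,8.6]},{"hand":85,"xyz":[-16.4,20.3,-4.5],"rotation":[0,0,8.6]},{"hand":85,"xyz":[-16.4,20.3,-4.5],"rotation":[0,0,8.6]},{"hand":85,"xyz":[-16.4,20.3,-4.5],"rotation":[0,0,8.6]},{"hand":85,"xyz":[-16.4,20.3,-4.5],"rotation":[0,0,8.6]},{"hand":85,"xyz":[-16.4,20.3,-4.5],"rotation":[0,0,8.6]},{"hand":85,"xyz":[-16.4,20.3,-4.5],"rotation":[0,0,8.6]},{"hand":85,"xyz":[-16.4,20.3,-4.5],"rotation":[0,0,8.6]},{"hand":85,"xyz":[-16.4,20.3,-4.5],"rotation":[0,0,8.6]},{"hand":85,"xyz":[-16.4,20.3,-4.5],"rotation":[0,0,8.6]},{"hand":85,"xyz":[-16.4,20.3,-4.5],"rotation":[0,0,8.6]},{"hand":85,"xyz":[-16.4,20.3,-4.5],"rotation":[0,0,8.6]},{"hand":85,"xyz":[-16.4,20.3,-4.5],"rotation":[0,0,8.6]}]'
python3 - <<'E'
from h import *
import pickle
i=cams.camera_info("wrist"); im=cams.camera("wrist"); cv2.imwrite("pics/w1.png",im); pickle.dump(i,open("w1.pkl","wb"))
print(ray(i,[[0,0],[559,0],[0,419],[559,419],[280,210]],.014).round(3).tolist())
print(r.state()["joints"].round(2))
E
```

```text
time: 1.9
ee_pos: [0.5502, 0.0211, 0.4163]
ee_rot: [0.0, 1.0, 0.004, -0.0]
force: [-0.7, 0.2, 0.2]
finger_gap: 0.998
[[0.211, 0.209], [0.882, 0.213], [0.042, -0.458], [1.056, -0.451], [0.548, -0.055]]
[-0.08  0.29  1.58 -0.    1.28 -0.09]
```

View pics/w1.png

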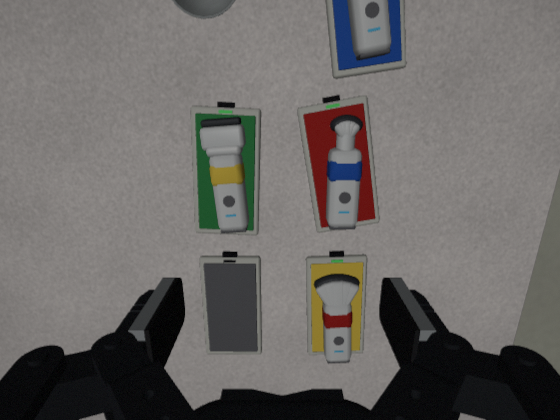

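The wrist view shows each scanner slightly skewed on its pad: yellow at (228,175), blue at (344,175), red at (338,318), green at (370,25, cut off). I'll measure them by taking the non-mat silhouettes inside each mat's hull.

```bash
cat >> h.py <<'E'
def scan(img,i,col,z=.031,dbg=None):
    """pad of colour col: mat rect, and scanner silhouette on it (centre, axis angle from +y, length, width)"""
    m=mask(img,col,70,15)
    n,l,st,_=cv2.connectedComponentsWithStats(cv2.dilate(m,np.ones((5,5))))
    k=1+np.argmax(st[1:,4]); m[l!=k]=0
    m=cv2.morphologyEx(m,cv2.MORPH_OPEN,np.ones((3,3)))
    hull=cv2.convexHull(cv2.findNonZero(m))
    mat=rect(ray(i,hull[:,0],.014))
    f=np.zeros_like(m); cv2.fillConvexPoly(f,hull,255); f=cv2.erode(f,np.ones((7,7)))
    s=cv2.morphologyEx(f&~m,cv2.MORPH_OPEN,np.ones((5,5)))
    n,l,st,_=cv2.connectedComponentsWithStats(s); 
    if n<2: return mat,None
    s=(l==1+np.argmax(st[1:,4])).astype(np.uint8)
    P=ray(i,cv2.findNonZero(s)[:,0],z); c=P.mean(0); w,v=np.linalg.eigh(np.cov((P-c).T)); a=v[:,1]*np.sign(v[1,1])
    t=(P-c)@a; n_=(P-c)@np.array([-a[1],a[0]]); ang=np.arctan2(-a[0],a[1])
    mid=c+a*(t.max()+t.min())/2+np.array([-a[1],a[0]])*0
    return mat,(mid.round(4),round(ang,3),round(1000*np.ptp(t)),round(1000*np.ptp(n_)))
E
python3 - <<'E'
from h import *
import pickle
img=cv2.imread("pics/w1.png"); i=pickle.load(open("w1.pkl","rb"))
for c in("green","red","yellow","blue"): print(c,*scan(img,i,c),sep="\n  ")
H=cv2.inRange(img,(40,40,40),(90,90,90))[262:350,204:256]*0
# spare mat
g=cv2.cvtColor(img,6); b=((g<75)*255).astype(np.uint8); f=np.zeros_like(b); f[258:356,198:265]=b[258:356,198:265]
cs,_=cv2.findContours(cv2.morphologyEx(f,2,np.ones((9,9))),0,2); k=max(cs,key=cv2.contourArea); print("spare",rect(ray(i,k[:,0],.014)))
E
```

```text
green
  (array([ 4.721e-01, -2.000e-04]), -0.038, [79, 168])
  (array([ 4.772e-01, -4.000e-04]), np.float64(0.084), 149, 59)
red
  (array([0.6323, 0.0065]), 0.188, [80, 163])
  (array([0.6335, 0.0064]), np.float64(0.006), 145, 47)
yellow
  (array([ 0.6386, -0.2204]), 0.045, [80, 164])
  (array([ 0.6371, -0.2161]), np.float64(0.065), 133, 65)
blue
  (array([0.655 , 0.1781]), -1.422, [78, 80])
  (array([0.6528, 0.1801]), np.float64(0.321), 68, 50)
spare (array([ 0.4718, -0.2221]), -0.002, [79, 161])
```

```bash
python3 -c "
from h import *
go(.477,-.0005,.16,.084); go(.477,-.0005,.095,.084)"
```

```text
xyz [-2.94, 0.83, 10.26] rot [0.01, 0.0, -0.55] t 1.95 p [0.5503 0.0209 0.4163] rows>= 5.3 0.5 q6 [-0.08 -0.09]
xyz [-2.93, 0.83, 12.86] rot [0.01, 0.0, -0.55] t 1.95 p [0.5503 0.0209 0.4163] rows>= 6.6 0.5 q6 [-0.08 -0.09]
```

```bash
python3 -m handwheel '[{"hand":85,"xyz":[-2.94,0.83,8],"rotation":[0,0,-0.55]},{"hand":85,"xyz":[-2.94,0.83,8],"rotation":[0,0,-0.55]},{"hand":85,"xyz":[-2.94,0.83,8],"rotation":[0,0,-0.55]},{"hand":85,"xyz":[-2.94,0.83,8],"rotation":[0,0,-0.55]},{"hand":85,"xyz":[-2.94,0.83,9.5],"rotation":[0,0,-0.55]},{"hand":85,"xyz":[-2.94,0.83,11],"rotation":[0,0,-0.55]},{"hand":85,"xyz":[-2.94,0.83,12],"rotation":[0,0,-0.55]},{"hand":85,"xyz":[-2.94,0.83,12.86],"rotation":[0,0,-0.55]},{"hand":85,"xyz":[-2.94,0.83,12.86],"rotation":[0,0,-0.55]},{"hand":85,"xyz":[-2.94,0.83,12.86],"rotation":[0,0,-0.55]}]'
python3 - <<'E'
from h import *
go(.477,-.0005,.095,.084)
cv2.imwrite("pics/w2.png",cams.camera("wrist"))
E
```

```text
time: 2.95
ee_pos: [0.4769, -0.0002, 0.0952]
ee_rot: [0.0, 0.999, 0.042, -0.0]
force: [-1.6, 0.2, -0.2]
finger_gap: 0.998
xyz [0.0, 0.01, 0.01] rot [0.0, 0.01, 0.0] t 2.95 p [ 4.769e-01 -2.000e-04  9.520e-02] rows>= 0.0 0.0 q6 [-0.14 -0.22]
```

View pics/w2.png

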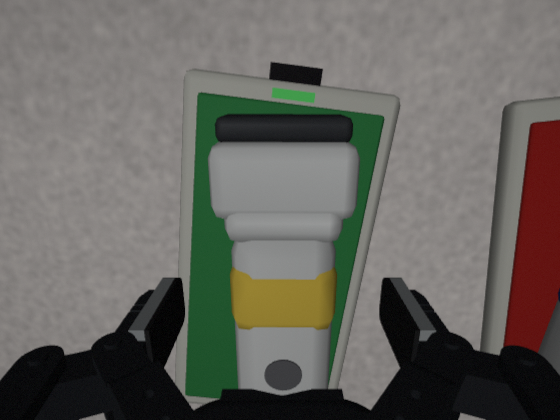

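The yellow scanner sits centred between the jaws, at column 283 against a jaw middle of 281, and its axis is aligned. Closing now.

```bash
python3 -m handwheel '[{"hand":0,"xyz":[0,0,0],"rotation":[0,0,0]},{"hand":0,"xyz":[0,0,0],"rotation":[0,0,0]},{"hand":0,"xyz":[0,0,0],"rotation":[0,0,0]},{"hand":0,"xyz":[0,0,0],"rotation":[0,0,0]},{"hand":0,"xyz":[0,0,0],"rotation":[0,0,0]},{"hand":0,"xyz":[0,0,0],"rotation":[0,0,0]},{"hand":0,"xyz":[0,0,0],"rotation":[0,0,0]},{"hand":0,"xyz":[0,0,0],"rotation":[0,0,0]}]'; python3 -m handwheel '[{"hand":0,"xyz":[0,0,-0.4],"rotation":[0,0,0]},{"hand":0,"xyz":[0,0,-1.5],"rotation":[0,0,0]},{"hand":0,"xyz":[0,0,-3],"rotation":[0,0,0]},{"hand":0,"xyz":[0,0,-4],"rotation":[0,0,0]},{"hand":0,"xyz":[0,0,-4],"rotation":[0,0,0]}]'
python3 - <<'E'
from h import *
go(.4718,-.2221,.195,0);go(.4718,-.2221,.097,0)
cv2.imwrite("pics/w3.png",cams.camera("wrist"))
E
```

```text
time: 3.8
ee_pos: [0.4773, -0.0003, 0.0967]
ee_rot: [0.001, 0.999, 0.042, 0.001]
force: [-3.0, 1.0, 10.7]
finger_gap: 0.48
time: 4.3
ee_pos: [0.4778, -0.0003, 0.1999]
ee_rot: [0.001, 0.999, 0.042, 0.004]
force: [0.3, -0.2, -2.7]
finger_gap: 0.481
xyz [-0.99, 8.82, 0.21] rot [0.02, -0.05, 0.6] t 4.3 p [ 4.778e-01 -3.000e-04  1.999e-01] rows>= 4.4 0.6 q6 [-0.14 -0.22]
xyz [-1.02, 8.81, 4.13] rot [0.02, -0.05, 0.6] t 4.3 p [ 4.778e-01 -3.000e-04  1.999e-01] rows>= 4.9 0.6 q6 [-0.14 -0.22]
```

View pics/w3.png

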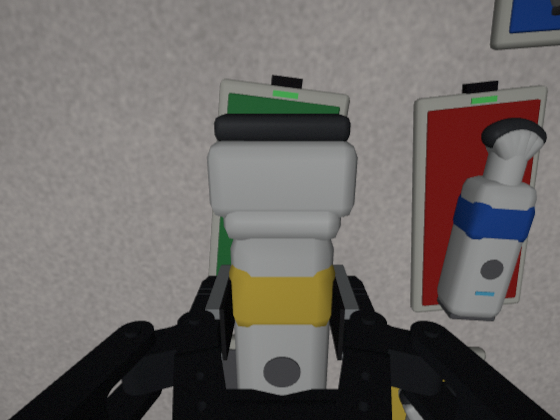

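Held well and level. The fingertips brushed the mat at the end of closing, so the next grips go about 2 mm higher. On to the spare pad.

```bash
python3 -m handwheel '[{"hand":0,"xyz":[-0.2,1.2,0],"rotation":[0,0,0.2]},{"hand":0,"xyz":[-0.5,3,0],"rotation":[0,0,0.4]},{"hand":0,"xyz":[-0.7,4.8,0],"rotation":[0,0,0.6]},{"hand":0,"xyz":[-0.9,6.6,0],"rotation":[0,0,0.6]},{"hand":0,"xyz":[-1,8.1,0],"rotation":[0,0,0.6]},{"hand":0,"xyz":[-1,8.8,0],"rotation":[0,0,0.6]},{"hand":0,"xyz":[-1,8.8,0],"rotation":[0,0,0.6]},{"hand":0,"xyz":[-1,8.8,1.2],"rotation":[0,0,0.6]},{"hand":0,"xyz":[-1,8.8,2.4],"rotation":[0,0,0.6]},{"hand":0,"xyz":[-1,8.8,3.2],"rotation":[0,0,0.6]},{"hand":0,"xyz":[-1,8.8,3.7],"rotation":[0,0,0.6]},{"hand":0,"xyz":[-1,8.8,3.9],"rotation":[0,0,0.6]},{"hand":0,"xyz":[-1,8.8,4],"rotation":[0,0,0.6]},{"hand":0,"xyz":[-1,8.8,4],"rotation":[0,0,0.6]}]'; python3 -c "
from h import *
go(.4718,-.2221,.097,0)"
```

```text
time: 5.75
ee_pos: [0.4716, -0.2215, 0.0989]
ee_rot: [0.001, 1.0, 0.0, 0.003]
force: [1.0, -0.3, -2.8]
finger_gap: 0.478
xyz [0.01, 0.02, 0.08] rot [0.01, -0.04, 0.0] t 5.75 p [ 0.4716 -0.2215  0.0989] rows>= 0.0 0.0 q6 [-0.57 -0.57]
```

```bash
python3 -m handwheel '[{"hand":0,"xyz":[0,0,0.08],"rotation":[0,0,0]},{"hand":0,"xyz":[0,0,0.1],"rotation":[0,0,0]},{"hand":85,"xyz":[0,0,0.1],"rotation":[0,0,0]},{"hand":85,"xyz":[0,0,0.1],"rotation":[0,0,0]},{"hand":85,"xyz":[0,0,0],"rotation":[0,0,0]},{"hand":85,"xyz":[0,0,0],"rotation":[0,0,0]},{"hand":85,"xyz":[0,0,0],"rotation":[0,0,0]},{"hand":85,"xyz":[0,0,0],"rotation":[0,0,0]}]'; python3 -m handwheel '[{"hand":85,"xyz":[0,0,-1],"rotation":[0,0,0]},{"hand":85,"xyz":[0,0,-3],"rotation":[0,0,0]},{"hand":85,"xyz":[0,0,-6],"rotation":[0,0,0]},{"hand":85,"xyz":[0,0,-9],"rotation":[0,0,0]},{"hand":85,"xyz":[0,0,-9],"rotation":[0,0,0]}]'; python3 -c "
from h import *
go(.645,.24,.36,.154)"
```

```text
time: 6.55
ee_pos: [0.4716, -0.2215, 0.0989]
ee_rot: [0.001, 1.0, 0.0, 0.003]
force: [-0.5, -0.3, -0.3]
finger_gap: 0.997
time: 7.05
ee_pos: [0.4699, -0.2209, 0.3261]
ee_rot: [0.001, 1.0, 0.0, 0.003]
force: [0.6, -0.4, -0.4]
finger_gap: 0.993
xyz [7.02, -18.43, -1.35] rot [0.02, -0.04, -1.1] t 7.05 p [ 0.4699 -0.2209  0.3261] rows>= 9.9 1.0 q6 [-0.57 -0.57]
```

```bash
python3 -m handwheel '[{"hand":85,"xyz":[7,-18.4,-1.4],"rotation":[0,0,-1.1]},{"hand":85,"xyz":[7,-18.4,-1.4],"rotation":[0,0,-1.1]},{"hand":85,"xyz":[7,-18.4,-1.4],"rotation":[0,0,-1.1]},{"hand":85,"xyz":[7,-18.4,-1.4],"rotation":[0,0,-1.1]},{"hand":85,"xyz":[7,-18.4,-1.4],"rotation":[0,0,-1.1]},{"hand":85,"xyz":[7,-18.4,-1.4],"rotation":[0,0,-1.1]},{"hand":85,"xyz":[7,-18.4,-1.4],"rotation":[0,0,-1.1]},{"hand":85,"xyz":[7,-18.4,-1.4],"rotation":[0,0,-1.1]},{"hand":85,"xyz":[7,-18.4,-1.4],"rotation":[0,0,-1.1]},{"hand":85,"xyz":[7,-18.4,-1.4],"rotation":[0,0,-1.1]},{"hand":85,"xyz":[7,-18.4,-1.4],"rotation":[0,0,-1.1]},{"hand":85,"xyz":[7,-18.4,-1.4],"rotation":[0,0,-1.1]},{"hand":85,"xyz":[7,-18.4,-1.4],"rotation":[0,0,-1.1]}]'
python3 - <<'E'
from h import *
i=cams.camera_info("wrist"); im=cams.camera("wrist"); cv2.imwrite("pics/w4.png",im)
m,s=scan(im,i,"blue"); print(m,s)
print("red",scan(im,i,"red"))
go(*s[0],.097,s[1])
E
```

```text
time: 8.35
ee_pos: [0.6442, 0.2385, 0.361]
ee_rot: [0.001, 0.997, 0.077, 0.002]
force: [-1.0, -0.4, 0.7]
finger_gap: 0.993
(array([0.6486, 0.2206]), 0.153, [80, 163]) (array([0.644 , 0.2238]), np.float64(0.199), 149, 44)
red ((array([0.6324, 0.007 ]), 0.189, [80, 164]), (array([0.6329, 0.012 ]), np.float64(0.004), 136, 45))
xyz [-0.15, 0.54, 10.57] rot [0.02, -0.03, -0.33] t 8.4 p [0.6442 0.2382 0.3612] rows>= 5.3 0.3 q6 [0.26 0.11]
```

View pics/w4.png

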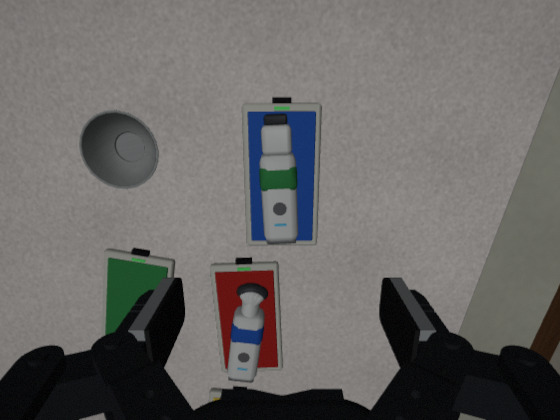

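The green scanner is on the blue pad at (280,180), fully visible and measured at 149 x 44 mm. The bowl at (120,150) is clear of it. Descending and gripping.

```bash
python3 -m handwheel '[{"hand":85,"xyz":[-0.15,0.54,2],"rotation":[0,0,-0.33]},{"hand":85,"xyz":[-0.15,0.54,4],"rotation":[0,0,-0.33]},{"hand":85,"xyz":[-0.15,0.54,6],"rotation":[0,0,-0.33]},{"hand":85,"xyz":[-0.15,0.54,8],"rotation":[0,0,-0.33]},{"hand":85,"xyz":[-0.15,0.54,9.3],"rotation":[0,0,-0.33]},{"hand":85,"xyz":[-0.15,0.54,10.1],"rotation":[0,0,-0.33]},{"hand":85,"xyz":[-0.15,0.54,10.5],"rotation":[0,0,-0.33]},{"hand":85,"xyz":[-0.15,0.54,10.5],"rotation":[0,0,-0.33]},{"hand":0,"xyz":[-0.15,0.54,10.5],"rotation":[0,0,-0.33]},{"hand":0,"xyz":[-0.15,0.54,10.5],"rotation":[0,0,-0.33]},{"hand":0,"xyz":[-0.15,0.54,10.5],"rotation":[0,0,-0.33]},{"hand":0,"xyz":[-0.15,0.54,10.5],"rotation":[0,0,-0.33]},{"hand":0,"xyz":[-0.15,0.54,10.5],"rotation":[0,0,-0.33]},{"hand":0,"xyz":[-0.15,0.54,10.5],"rotation":[0,0,-0.33]},{"hand":0,"xyz":[-0.15,0.54,10.5],"rotation":[0,0,-0.33]},{"hand":0,"xyz":[-0.15,0.54,10.5],"rotation":[0,0,-0.33]}]'; python3 -m handwheel '[{"hand":0,"xyz":[0,0,-0.4],"rotation":[0,0,0]},{"hand":0,"xyz":[0,0,-1.5],"rotation":[0,0,0]},{"hand":0,"xyz":[0,0,-3],"rotation":[0,0,0]},{"hand":0,"xyz":[0,0,-4.4],"rotation":[0,0,0]},{"hand":0,"xyz":[0,0,-4.4],"rotation":[0,0,0]}]'; python3 -c "
from h import *
go(.472,-.002,.2,-.03);go(.472,-.002,.098,-.03)"
```

```text
time: 10.0
ee_pos: [0.6444, 0.2238, 0.1003]
ee_rot: [0.001, 0.995, 0.099, 0.004]
force: [-1.4, -0.6, 5.9]
finger_gap: 0.476
time: 10.5
ee_pos: [0.6448, 0.2245, 0.2164]
ee_rot: [0.001, 0.995, 0.1, 0.008]
force: [0.2, -0.3, -2.2]
finger_gap: 0.477
xyz [-8.58, 7.51, 0.54] rot [0.01, -0.11, 1.64] t 10.5 p [0.6448 0.2245 0.2164] rows>= 5.7 1.5 q6 [0.24 0.04]
xyz [-8.64, 7.5, 4.62] rot [0.01, -0.11, 1.64] t 10.5 p [0.6448 0.2245 0.2164] rows>= 6.2 1.5 q6 [0.24 0.04]
```

```bash
python3 -m handwheel '[{"hand":0,"xyz":[-1,0.9,0],"rotation":[0,0,0.4]},{"hand":0,"xyz":[-2.5,2.2,0],"rotation":[0,0,0.8]},{"hand":0,"xyz":[-4,3.5,0],"rotation":[0,0,1.2]},{"hand":0,"xyz":[-5.5,4.8,0],"rotation":[0,0,1.6]},{"hand":0,"xyz":[-7,6.1,0],"rotation":[0,-0.1,1.64]},{"hand":0,"xyz":[-8.2,7.1,0],"rotation":[0,-0.1,1.64]},{"hand":0,"xyz":[-8.6,7.5,0.3],"rotation":[0,-0.1,1.64]},{"hand":0,"xyz":[-8.6,7.5,0.5],"rotation":[0,-0.1,1.64]},{"hand":0,"xyz":[-8.63,7.5,1.5],"rotation":[0,-0.1,1.64]},{"hand":0,"xyz":[-8.63,7.5,2.7],"rotation":[0,-0.1,1.64]},{"hand":0,"xyz":[-8.63,7.5,3.6],"rotation":[0,-0.1,1.64]},{"hand":0,"xyz":[-8.63,7.5,4.2],"rotation":[0,-0.1,1.64]},{"hand":0,"xyz":[-8.63,7.5,4.5],"rotation":[0,-0.1,1.64]},{"hand":0,"xyz":[-8.63,7.5,4.5],"rotation":[0,-0.1,1.64]},{"hand":0,"xyz":[-8.63,7.5,4.5],"rotation":[0,-0.1,1.64]}]'; python3 -c "
from h import *
go(.472,-.002,.1,-.03);print(r.state()['force'])"
```

```text
time: 12.0
ee_pos: [0.4728, -0.0015, 0.101]
ee_rot: [0.0, 1.0, -0.014, 0.001]
force: [-0.4, -0.1, -3.1]
finger_gap: 0.481
xyz [-0.03, 0.02, 0.04] rot [0.01, -0.01, 0.01] t 12.0 p [ 0.4728 -0.0015  0.101 ] rows>= 0.0 0.0 q6 [-0.14 -0.11]
[-0.42811814 -0.11542834 -3.10966701]
```

Lower the last millimetre, release, rise, and go on towards the blue scanner (about (.633,.007), angle .005).

```bash
python3 -m handwheel '[{"hand":0,"xyz":[-0.03,0,0.06],"rotation":[0,0,0]},{"hand":0,"xyz":[-0.03,0,0.1],"rotation":[0,0,0]},{"hand":85,"xyz":[-0.03,0,0.1],"rotation":[0,0,0]},{"hand":85,"xyz":[-0.03,0,0.1],"rotation":[0,0,0]},{"hand":85,"xyz":[-0.03,0,0],"rotation":[0,0,0]},{"hand":85,"xyz":[0,0,0],"rotation":[0,0,0]},{"hand":85,"xyz":[0,0,0],"rotation":[0,0,0]},{"hand":85,"xyz":[0,0,-1],"rotation":[0,0,0]},{"hand":85,"xyz":[0,0,-3],"rotation":[0,0,0]},{"hand":85,"xyz":[0,0,-6],"rotation":[0,0,0]},{"hand":85,"xyz":[0,0,-8],"rotation":[0,0,0]},{"hand":85,"xyz":[3,-1,-9],"rotation":[0,0,0]},{"hand":85,"xyz":[6.2,-2,-9],"rotation":[0,0,-0.26]},{"hand":85,"xyz":[6.2,-2,-9],"rotation":[0,0,-0.26]},{"hand":85,"xyz":[6.2,-2,-9],"rotation":[0,0,-0.26]},{"hand":85,"xyz":[6.2,-2,-9],"rotation":[0,0,-0.26]}]'
python3 - <<'E'
from h import *
i=cams.camera_info("wrist"); im=cams.camera("wrist"); cv2.imwrite("pics/w5.png",im)
m,s=scan(im,i,"red"); print(m,s); print("green",scan(im,i,"green"))
go(*s[0],.099,s[1])
E
```

```text
time: 13.6
ee_pos: [0.6308, 0.045, 0.3259]
ee_rot: [0.0, 1.0, 0.004, 0.001]
force: [-0.9, -1.2, -0.5]
finger_gap: 0.989
(array([0.6325, 0.0066]), 0.188, [80, 163]) (array([0.6332, 0.0071]), np.float64(0.003), 144, 44)
green ((array([ 4.724e-01, -2.000e-04]), -0.038, [80, 169]), (array([0.4735, 0.0414]), np.float64(-0.115), 68, 47))
xyz [0.14, 1.49, 9.06] rot [0.01, -0.01, 0.04] t 13.65 p [0.6292 0.0445 0.3254] rows>= 4.6 0.0 q6 [-0.03 -0.04]
```

View pics/w5.png

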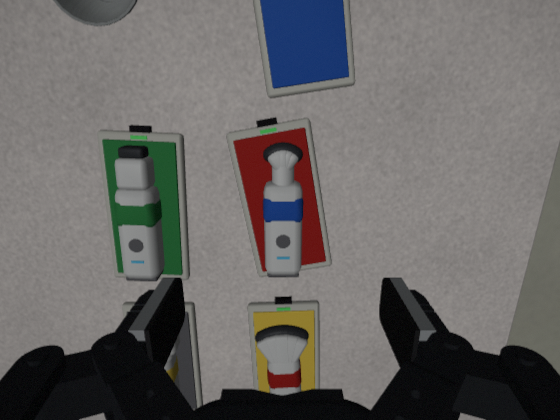

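The green scanner lies on the green pad (140,210). The blue scanner is at (283,210), and its tail is slightly cropped by the mat edge, so I'll aim 2 mm towards the tail.

```bash
python3 -m handwheel '[{"hand":85,"xyz":[0.14,1.57,2],"rotation":[0,0,0.04]},{"hand":85,"xyz":[0.14,1.57,4],"rotation":[0,0,0.04]},{"hand":85,"xyz":[0.14,1.57,6],"rotation":[0,0,0.04]},{"hand":85,"xyz":[0.14,1.57,7.7],"rotation":[0,0,0.04]},{"hand":85,"xyz":[0.14,1.57,8.7],"rotation":[0,0,0.04]},{"hand":85,"xyz":[0.14,1.57,9.06],"rotation":[0,0,0.04]},{"hand":85,"xyz":[0.14,1.57,9.06],"rotation":[0,0,0.04]},{"hand":85,"xyz":[0.14,1.57,9.06],"rotation":[0,0,0.04]},{"hand":0,"xyz":[0.14,1.57,9.06],"rotation":[0,0,0.04]},{"hand":0,"xyz":[0.14,1.57,9.06],"rotation":[0,0,0.04]},{"hand":0,"xyz":[0.14,1.57,9.06],"rotation":[0,0,0.04]},{"hand":0,"xyz":[0.14,1.57,9.06],"rotation":[0,0,0.04]},{"hand":0,"xyz":[0.14,1.57,9.06],"rotation":[0,0,0.04]},{"hand":0,"xyz":[0.14,1.57,9.06],"rotation":[0,0,0.04]},{"hand":0,"xyz":[0.14,1.57,9.06],"rotation":[0,0,0.04]},{"hand":0,"xyz":[0.14,1.57,9.06],"rotation":[0,0,0.04]}]'; python3 -m handwheel '[{"hand":0,"xyz":[0,0,-0.4],"rotation":[0,0,0]},{"hand":0,"xyz":[0,0,-1.5],"rotation":[0,0,0]},{"hand":0,"xyz":[0,0,-3],"rotation":[0,0,0]},{"hand":0,"xyz":[0,0,-4.4],"rotation":[0,0,0]},{"hand":0,"xyz":[0,0,-4.4],"rotation":[0,0,0]}]'; python3 -c "
from h import *
go(.6486,.2206,.101,.153)
i=cams.camera_info('wrist'); im=cams.camera('wrist'); cv2.imwrite('pics/w6.png',im)"
```

```text
time: 15.25
ee_pos: [0.6336, 0.0051, 0.1002]
ee_rot: [0.0, 1.0, 0.001, 0.001]
force: [-0.9, -0.4, 7.0]
finger_gap: 0.476
time: 15.75
ee_pos: [0.6345, 0.0052, 0.2155]
ee_rot: [0.001, 1.0, 0.001, 0.005]
force: [0.3, 1.1, -3.3]
finger_gap: 0.476
xyz [0.54, -8.62, 4.57] rot [0.02, -0.07, -1.08] t 15.75 p [0.6345 0.0052 0.2155] rows>= 4.9 1.0 q6 [-0.1 -0.1]
```

View pics/w6.png

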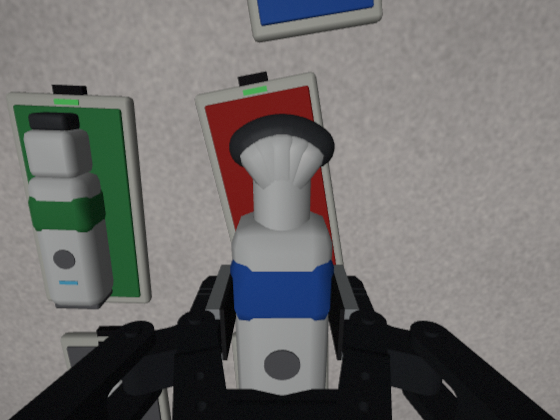

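The blue scanner is held straight, and its band and button sit where yellow's did. Moving to the blue pad.

```bash
python3 -m handwheel '[{"hand":0,"xyz":[0.1,-1.2,0],"rotation":[0,0,-0.3]},{"hand":0,"xyz":[0.2,-3,0],"rotation":[0,0,-0.6]},{"hand":0,"xyz":[0.3,-4.8,0],"rotation":[0,0,-0.9]},{"hand":0,"xyz":[0.4,-6.6,0],"rotation":[0,0,-1.08]},{"hand":0,"xyz":[0.5,-8,0],"rotation":[0,-0.07,-1.08]},{"hand":0,"xyz":[0.54,-8.62,0.3],"rotation":[0,-0.07,-1.08]},{"hand":0,"xyz":[0.54,-8.62,0.5],"rotation":[0,-0.07,-1.08]},{"hand":0,"xyz":[0.54,-8.62,1.5],"rotation":[0,-0.07,-1.08]},{"hand":0,"xyz":[0.54,-8.62,2.7],"rotation":[0,-0.07,-1.08]},{"hand":0,"xyz":[0.54,-8.62,3.6],"rotation":[0,-0.07,-1.08]},{"hand":0,"xyz":[0.54,-8.62,4.2],"rotation":[0,-0.07,-1.08]},{"hand":0,"xyz":[0.54,-8.62,4.5],"rotation":[0,-0.07,-1.08]},{"hand":0,"xyz":[0.54,-8.62,4.55],"rotation":[0,-0.07,-1.08]},{"hand":0,"xyz":[0.54,-8.62,4.55],"rotation":[0,-0.07,-1.08]}]'; python3 -c "
from h import *
go(.6486,.2206,.1,.153)"
```

```text
time: 17.2
ee_pos: [0.6476, 0.2198, 0.1001]
ee_rot: [0.001, 0.997, 0.076, -0.001]
force: [-2.3, -2.7, 4.3]
finger_gap: 0.477
xyz [0.04, -0.03, 0.0] rot [0.01, 0.02, -0.0] t 17.2 p [0.6476 0.2198 0.1001] rows>= 0.0 0.0 q6 [0.23 0.08]
```

```bash
python3 -m handwheel '[{"hand":85,"xyz":[0,0,0],"rotation":[0,0,0]},{"hand":85,"xyz":[0,0,0],"rotation":[0,0,0]},{"hand":85,"xyz":[0,0,-0.05],"rotation":[0,0,0]},{"hand":85,"xyz":[0,0,-0.1],"rotation":[0,0,0]},{"hand":85,"xyz":[0,0,-0.1],"rotation":[0,0,0]},{"hand":85,"xyz":[0,0,-1],"rotation":[0,0,0]},{"hand":85,"xyz":[0,0,-3],"rotation":[0,0,0]},{"hand":85,"xyz":[0,0,-6],"rotation":[0,0,0]},{"hand":85,"xyz":[0,0,-9],"rotation":[0,0,0]},{"hand":85,"xyz":[0,0,-9],"rotation":[0,0,0]}]'; python3 -m handwheel '[{"hand":85,"xyz":[-2.8,15.7,0],"rotation":[0,0,0.67]},{"hand":85,"xyz":[-2.8,15.7,0],"rotation":[0,0,0.67]},{"hand":85,"xyz":[-2.8,15.7,0],"rotation":[0,0,0.67]},{"hand":85,"xyz":[-2.8,15.7,0],"rotation":[0,0,0.67]},{"hand":85,"xyz":[-2.8,15.7,0],"rotation":[0,0,0.67]},{"hand":85,"xyz":[-2.8,15.7,0],"rotation":[0,0,0.67]},{"hand":85,"xyz":[-2.8,15.7,0],"rotation":[0,0,0.67]},{"hand":85,"xyz":[-2.8,15.7,0],"rotation":[0,0,0.67]},{"hand":85,"xyz":[-2.8,15.7,0],"rotation":[0,0,0.67]},{"hand":85,"xyz":[-2.8,15.7,0],"rotation":[0,0,0.67]},{"hand":85,"xyz":[-2.8,15.7,0],"rotation":[0,0,0.67]},{"hand":85,"xyz":[-2.8,15.7,0],"rotation":[0,0,0.67]}]'
python3 - <<'E'
from h import *
i=cams.camera_info("wrist"); im=cams.camera("wrist"); cv2.imwrite("pics/w7.png",im)
m,s=scan(im,i,"yellow"); print(m,s); b=cv2.findNonZero(cv2.morphologyEx(mask(im,"red")[:,:],2,np.ones((3,3))))
print("red",scan(im,i,"red")[0])
go(*s[0],.099,s[1])
E
```

```text
time: 18.2
ee_pos: [0.6478, 0.2203, 0.3273]
ee_rot: [0.001, 0.997, 0.076, -0.001]
force: [0.2, 0.5, -0.2]
finger_gap: 0.991
time: 19.4
ee_pos: [0.6385, -0.1769, 0.3283]
ee_rot: [0.001, 1.0, 0.03, -0.001]
force: [0.6, 0.1, -0.0]
finger_gap: 0.996
(array([ 0.6391, -0.2208]), 0.044, [80, 164]) (array([ 0.637, -0.22 ]), np.float64(0.066), 140, 65)
red (array([ 0.6412, -0.0386]), -1.384, [73, 80])
xyz [-0.15, 1.7, 9.18] rot [0.02, 0.02, -0.04] t 19.45 p [ 0.6385 -0.177   0.3284] rows>= 4.7 0.0 q6 [-0.37 -0.43]
```

View pics/w7.png

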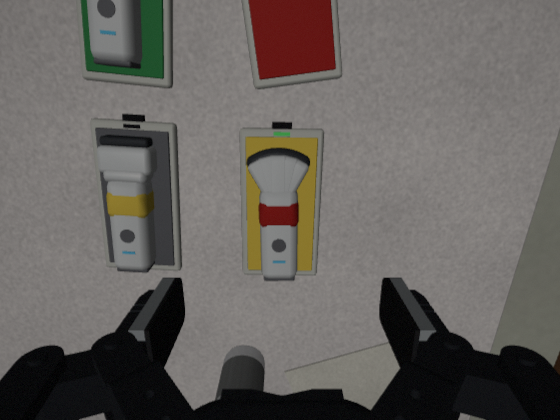

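The red scanner is at (279,215), and its tail overhangs the mat to row 280. I'm therefore shifting the measured middle about 4 mm towards the tail. Yellow lies on the spare pad at (128,205).

```bash
python3 -m handwheel '[{"hand":85,"xyz":[-0.15,1.86,2],"rotation":[0,0,-0.04]},{"hand":85,"xyz":[-0.15,1.86,4],"rotation":[0,0,-0.04]},{"hand":85,"xyz":[-0.15,1.86,6],"rotation":[0,0,-0.04]},{"hand":85,"xyz":[-0.15,1.86,7.7],"rotation":[0,0,-0.04]},{"hand":85,"xyz":[-0.15,1.86,8.8],"rotation":[0,0,-0.04]},{"hand":85,"xyz":[-0.15,1.86,9.18],"rotation":[0,0,-0.04]},{"hand":85,"xyz":[-0.15,1.86,9.18],"rotation":[0,0,-0.04]},{"hand":85,"xyz":[-0.15,1.86,9.18],"rotation":[0,0,-0.04]},{"hand":0,"xyz":[-0.15,1.86,9.18],"rotation":[0,0,-0.04]},{"hand":0,"xyz":[-0.15,1.86,9.18],"rotation":[0,0,-0.04]},{"hand":0,"xyz":[-0.15,1.86,9.18],"rotation":[0,0,-0.04]},{"hand":0,"xyz":[-0.15,1.86,9.18],"rotation":[0,0,-0.04]},{"hand":0,"xyz":[-0.15,1.86,9.18],"rotation":[0,0,-0.04]},{"hand":0,"xyz":[-0.15,1.86,9.18],"rotation":[0,0,-0.04]},{"hand":0,"xyz":[-0.15,1.86,9.18],"rotation":[0,0,-0.04]},{"hand":0,"xyz":[-0.15,1.86,9.18],"rotation":[0,0,-0.04]}]'; python3 -m handwheel '[{"hand":0,"xyz":[0,0,-0.4],"rotation":[0,0,0]},{"hand":0,"xyz":[0,0,-1.5],"rotation":[0,0,0]},{"hand":0,"xyz":[0,0,-3],"rotation":[0,0,0]},{"hand":0,"xyz":[0,0,-4.4],"rotation":[0,0,0]},{"hand":0,"xyz":[0,0,-4.4],"rotation":[0,0,0]}]'; python3 -c "
from h import *
go(.6325,.0066,.1,.188)
i=cams.camera_info('wrist'); im=cams.camera('wrist'); cv2.imwrite('pics/w8.png',im)"
```

```text
time: 21.05
ee_pos: [0.6375, -0.2242, 0.1003]
ee_rot: [0.001, 0.999, 0.033, -0.0]
force: [-1.3, -0.3, 7.3]
finger_gap: 0.474
time: 21.55
ee_pos: [0.6388, -0.2244, 0.2161]
ee_rot: [0.003, 0.999, 0.033, 0.003]
force: [0.4, -0.1, -2.7]
finger_gap: 0.479
xyz [0.34, -9.27, 4.58] rot [0.05, -0.04, -0.87] t 21.55 p [ 0.6388 -0.2244  0.2161] rows>= 5.2 0.8 q6 [-0.43 -0.5 ]
```

View pics/w8.png

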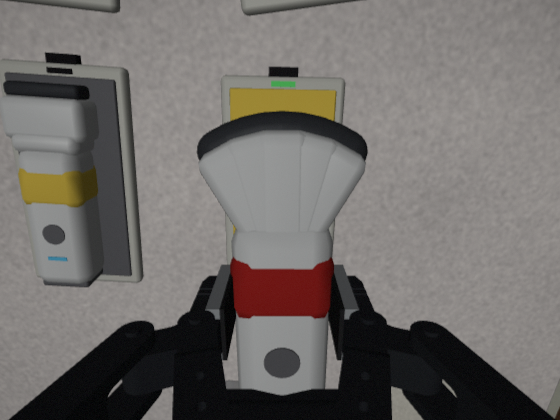

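The red scanner is held squarely, with its button at row 362 as blue's was at 363. Moving to the red pad.

```bash
python3 -m handwheel '[{"hand":0,"xyz":[0,-1.2,0],"rotation":[0,0,-0.2]},{"hand":0,"xyz":[0.1,-3,0],"rotation":[0,0,-0.4]},{"hand":0,"xyz":[0.2,-4.8,0],"rotation":[0,0,-0.6]},{"hand":0,"xyz":[0.3,-6.6,0],"rotation":[0,0,-0.87]},{"hand":0,"xyz":[0.34,-8.3,0],"rotation":[0.05,-0.04,-0.87]},{"hand":0,"xyz":[0.34,-9.27,0.3],"rotation":[0.05,-0.04,-0.87]},{"hand":0,"xyz":[0.34,-9.27,0.5],"rotation":[0.05,-0.04,-0.87]},{"hand":0,"xyz":[0.34,-9.27,1.5],"rotation":[0.05,-0.04,-0.87]},{"hand":0,"xyz":[0.34,-9.27,2.7],"rotation":[0.05,-0.04,-0.87]},{"hand":0,"xyz":[0.34,-9.27,3.6],"rotation":[0.05,-0.04,-0.87]},{"hand":0,"xyz":[0.34,-9.27,4.2],"rotation":[0.05,-0.04,-0.87]},{"hand":0,"xyz":[0.34,-9.27,4.5],"rotation":[0.05,-0.04,-0.87]},{"hand":0,"xyz":[0.34,-9.27,4.57],"rotation":[0.05,-0.04,-0.87]},{"hand":0,"xyz":[0.34,-9.27,4.57],"rotation":[0.05,-0.04,-0.87]}]'; python3 -c "
from h import *
go(.6325,.0066,.1,.188)"
```

```text
time: 23.0
ee_pos: [0.6305, 0.0066, 0.1001]
ee_rot: [-0.001, 0.996, 0.094, -0.002]
force: [-13.7, -1.5, 22.4]
finger_gap: 0.478
xyz [0.08, 0.01, 0.0] rot [-0.01, 0.03, -0.0] t 23.0 p [0.6305 0.0066 0.1001] rows>= 0.0 0.0 q6 [-0.09 -0.28]
```

```bash
python3 -m handwheel '[{"hand":0,"xyz":[0.08,0,-0.05],"rotation":[0,0.03,0]},{"hand":0,"xyz":[0.08,0,-0.06],"rotation":[0,0.03,0]},{"hand":85,"xyz":[0.08,0,-0.05],"rotation":[0,0.03,0]},{"hand":85,"xyz":[0.08,0,-0.05],"rotation":[0,0.03,0]},{"hand":85,"xyz":[0.08,0,-0.05],"rotation":[0,0.03,0]},{"hand":85,"xyz":[0.08,0,-0.1],"rotation":[0,0.03,0]},{"hand":85,"xyz":[0,0,-1],"rotation":[0,0,0]},{"hand":85,"xyz":[0,0,-3],"rotation":[0,0,0]},{"hand":85,"xyz":[0,0,-6],"rotation":[0,0,0]},{"hand":85,"xyz":[0,0,-9],"rotation":[0,0,0]},{"hand":85,"xyz":[-7.7,6.1,-9],"rotation":[0,0,1.35]},{"hand":85,"xyz":[-7.7,6.1,-9],"rotation":[0,0,1.35]},{"hand":85,"xyz":[-7.7,6.1,-9],"rotation":[0,0,1.35]},{"hand":85,"xyz":[-7.7,6.1,-9],"rotation":[0,0,1.35]},{"hand":85,"xyz":[-7.7,6.1,-9],"rotation":[0,0,1.35]},{"hand":85,"xyz":[-7.7,6.1,-9],"rotation":[0,0,1.35]},{"hand":85,"xyz":[-7.7,6.1,-9],"rotation":[0,0,1.35]},{"hand":85,"xyz":[-7.7,6.1,-9],"rotation":[0,0,1.35]}]'
python3 - <<'E'
from h import *
i=cams.camera_info("wrist"); im=cams.camera("wrist"); cv2.imwrite("pics/w9.png",im)
b=mask(im,"yellow"); n,l,st,c=cv2.connectedComponentsWithStats(b)
for k in range(1,n):
    if st[k,4]>200: print(st[k],ray(i,c[k],.046).round(4), rect(ray(i,cv2.findNonZero((l==k).astype(np.uint8))[:,0],.046)))
print("yellow",scan(im,i,"yellow")[0])
go(.4718,-.2221,.099,0)
E
```

```text
time: 24.8
ee_pos: [0.4714, -0.179, 0.3256]
ee_rot: [-0.001, 1.0, -0.0, -0.003]
force: [0.2, -0.5, -0.0]
finger_gap: 0.993
[ 389  135   82  137 9300] [[ 0.6245 -0.2042]] (array([ 0.6247, -0.2107]), 0.045, [73, 150])
[264 202  40  24 838] [[ 0.4724 -0.2178]] (array([ 0.4724, -0.2173]), -1.57, [26, 42])
yellow (array([ 0.6387, -0.2211]), 0.045, [80, 164])
xyz [0.06, 1.75, 9.05] rot [-0.01, 0.04, 0.0] t 24.85 p [ 0.4716 -0.1787  0.3254] rows>= 4.6 0.0 q6 [-0.49 -0.49]
```

View pics/w9.png

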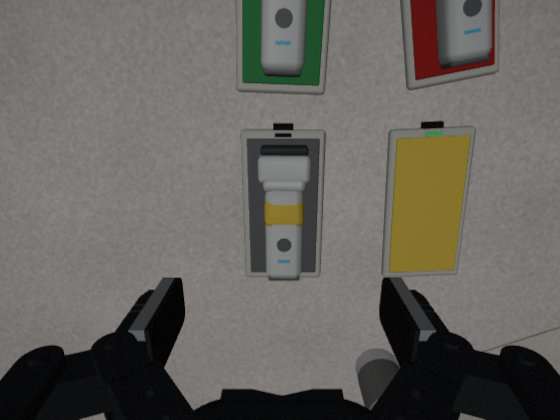

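Yellow is straight on the spare pad (284,213), its band confirming the middle at about (.472,-.222). The yellow pad is empty. Last transfer.

```bash
python3 -m handwheel '[{"hand":85,"xyz":[0.06,1.75,2],"rotation":[0,0.04,0]},{"hand":85,"xyz":[0.06,1.75,4],"rotation":[0,0.04,0]},{"hand":85,"xyz":[0.06,1.75,6],"rotation":[0,0.04,0]},{"hand":85,"xyz":[0.06,1.75,7.7],"rotation":[0,0.04,0]},{"hand":85,"xyz":[0.06,1.75,8.7],"rotation":[0,0.04,0]},{"hand":85,"xyz":[0.06,1.75,9.05],"rotation":[0,0.04,0]},{"hand":85,"xyz":[0.06,1.75,9.05],"rotation":[0,0.04,0]},{"hand":85,"xyz":[0.06,1.75,9.05],"rotation":[0,0.04,0]},{"hand":0,"xyz":[0.06,1.75,9.05],"rotation":[0,0.04,0]},{"hand":0,"xyz":[0.06,1.75,9.05],"rotation":[0,0.04,0]},{"hand":0,"xyz":[0.06,1.75,9.05],"rotation":[0,0.04,0]},{"hand":0,"xyz":[0.06,1.75,9.05],"rotation":[0,0.04,0]},{"hand":0,"xyz":[0.06,1.75,9.05],"rotation":[0,0.04,0]},{"hand":0,"xyz":[0.06,1.75,9.05],"rotation":[0,0.04,0]},{"hand":0,"xyz":[0.06,1.75,9.05],"rotation":[0,0.04,0]},{"hand":0,"xyz":[0.06,1.75,9.05],"rotation":[0,0.04,0]}]'; python3 -m handwheel '[{"hand":0,"xyz":[0,0,-0.4],"rotation":[0,0,0]},{"hand":0,"xyz":[0,0,-1.5],"rotation":[0,0,0]},{"hand":0,"xyz":[0,0,-3],"rotation":[0,0,0]},{"hand":0,"xyz":[0,0,-4.4],"rotation":[0,0,0]},{"hand":0,"xyz":[0,0,-4.4],"rotation":[0,0,0]}]'; python3 -c "
from h import *
go(.6389,-.221,.1005,.045)"
```

```text
time: 26.45
ee_pos: [0.4721, -0.2223, 0.1002]
ee_rot: [-0.0, 1.0, 0.0, 0.001]
force: [-1.3, 1.1, 10.3]
finger_gap: 0.481
time: 26.95
ee_pos: [0.4728, -0.2229, 0.2147]
ee_rot: [0.002, 1.0, 0.0, 0.004]
force: [-0.4, 0.1, -2.8]
finger_gap: 0.482
xyz [6.61, -0.09, 4.62] rot [0.02, -0.05, -0.32] t 26.95 p [ 0.4728 -0.2229  0.2147] rows>= 4.0 0.3 q6 [-0.57 -0.57]
```

```bash
python3 -m handwheel '[{"hand":0,"xyz":[1.2,0,0],"rotation":[0,0,-0.1]},{"hand":0,"xyz":[2.8,-0.1,0],"rotation":[0,0,-0.2]},{"hand":0,"xyz":[4.4,-0.1,0],"rotation":[0,0,-0.32]},{"hand":0,"xyz":[5.8,-0.1,0],"rotation":[0,-0.05,-0.32]},{"hand":0,"xyz":[6.61,-0.09,0.3],"rotation":[0,-0.05,-0.32]},{"hand":0,"xyz":[6.61,-0.09,0.5],"rotation":[0,-0.05,-0.32]},{"hand":0,"xyz":[6.61,-0.09,1.5],"rotation":[0,-0.05,-0.32]},{"hand":0,"xyz":[6.61,-0.09,2.7],"rotation":[0,-0.05,-0.32]},{"hand":0,"xyz":[6.61,-0.09,3.6],"rotation":[0,-0.05,-0.32]},{"hand":0,"xyz":[6.61,-0.09,4.2],"rotation":[0,-0.05,-0.32]},{"hand":0,"xyz":[6.61,-0.09,4.48],"rotation":[0,-0.05,-0.32]},{"hand":0,"xyz":[6.61,-0.09,4.55],"rotation":[0,-0.05,-0.32]},{"hand":0,"xyz":[6.61,-0.09,4.55],"rotation":[0,-0.05,-0.32]}]'; python3 -c "
from h import *
go(.6389,-.221,.1003,.045)"
```

```text
time: 28.25
ee_pos: [0.6391, -0.221, 0.1029]
ee_rot: [0.002, 1.0, 0.023, 0.001]
force: [0.4, -0.1, -2.6]
finger_gap: 0.478
xyz [-0.01, -0.0, 0.1] rot [0.03, -0.01, 0.0] t 28.25 p [ 0.6391 -0.221   0.1029] rows>= 0.1 0.0 q6 [-0.43 -0.47]
```

```bash
python3 -m handwheel '[{"hand":0,"xyz":[0,0,0.08],"rotation":[0,0,0]},{"hand":0,"xyz":[0,0,0.1],"rotation":[0,0,0]},{"hand":85,"xyz":[0,0,0.1],"rotation":[0,0,0]},{"hand":85,"xyz":[0,0,0.1],"rotation":[0,0,0]},{"hand":85,"xyz":[0,0,0.05],"rotation":[0,0,0]},{"hand":85,"xyz":[0,0,0],"rotation":[0,0,0]},{"hand":85,"xyz":[0,0,0],"rotation":[0,0,0]},{"hand":85,"xyz":[0,0,-1],"rotation":[0,0,0]},{"hand":85,"xyz":[0,0,-3],"rotation":[0,0,0]},{"hand":85,"xyz":[0,0,-6],"rotation":[0,0,0]},{"hand":85,"xyz":[0,0,-9],"rotation":[0,0,0]},{"hand":85,"xyz":[0,0,-9],"rotation":[0,0,0]}]'; python3 -m handwheel '[{"hand":85,"xyz":[-2.7,-12.4,-5],"rotation":[0,0,0.32]},{"hand":85,"xyz":[-2.7,-12.4,-5],"rotation":[0,0,0.32]},{"hand":85,"xyz":[-2.7,-12.4,-5],"rotation":[0,0,0.32]},{"hand":85,"xyz":[-2.7,-12.4,-5],"rotation":[0,0,0.32]},{"hand":85,"xyz":[-2.7,-12.4,-5],"rotation":[0,0,0.32]},{"hand":85,"xyz":[-2.7,-12.4,-5],"rotation":[0,0,0.32]},{"hand":85,"xyz":[-2.7,-12.4,-5],"rotation":[0,0,0.32]},{"hand":85,"xyz":[-2.7,-12.4,-5],"rotation":[0,0,0.32]},{"hand":85,"xyz":[-2.7,-12.4,-5],"rotation":[0,0,0.32]},{"hand":85,"xyz":[-2.7,-12.4,-5],"rotation":[0,0,0.32]},{"hand":85,"xyz":[-2.7,-12.4,-5],"rotation":[0,0,0.32]},{"hand":85,"xyz":[-2.7,-12.4,-5],"rotation":[0,0,0.32]}]'
cat > chk.py <<'E'
from h import *
i=cams.camera_info("wrist"); im=cams.camera("wrist"); cv2.imwrite("pics/w10.png",im)
# same-coloured band merges with its mat mask: take bright body pieces via non-mat silhouette plus the band filled by hull
for c in HUE:
    m=mask(im,c,70,15); n,l,st,_=cv2.connectedComponentsWithStats(cv2.dilate(m,np.ones((3,3)))); m[l!=1+np.argmax(st[1:,4])]=0
    m=cv2.morphologyEx(m,2,np.ones((3,3))); hull=cv2.convexHull(cv2.findNonZero(m)); f=np.zeros_like(m); cv2.fillConvexPoly(f,hull,255)
    s=cv2.morphologyEx(cv2.erode(f,np.ones((3,3)))&~m,2,np.ones((5,5)))
    n,l,st,_=cv2.connectedComponentsWithStats(s); s=np.isin(l,[k for k in range(1,n) if st[k,4]>150]).astype(np.uint8)
    P=ray(i,cv2.findNonZero(s)[:,0],.031); C=P.mean(0); a=np.linalg.eigh(np.cov((P-C).T))[1][:,1]; a*=np.sign(a[1]); t=(P-C)@a
    print(c,"mat",rect(ray(i,hull[:,0],.014)),"scanner",(C+a*(t.max()+t.min())/2).round(4),round(float(np.arctan2(-a[0],a[1])),3),round(1000*np.ptp(t)))
E
python3 chk.py
```

```text
time: 29.45
ee_pos: [0.6384, -0.22, 0.3301]
ee_rot: [0.002, 1.0, 0.023, 0.001]
force: [-0.1, -0.2, -0.4]
finger_gap: 0.996
time: 30.65
ee_pos: [0.5571, 0.0861, 0.4533]
ee_rot: [0.002, 1.0, -0.001, 0.0]
force: [-0.5, 0.0, 0.5]
finger_gap: 0.994
red mat (array([0.6322, 0.0066]), 0.188, [80, 163]) scanner [0.6333 0.0084] 0.181 147
yellow mat (array([ 0.6385, -0.2199]), 0.045, [80, 164]) scanner [ 0.6396 -0.214 ] 0.046 141
green mat (array([4.72e-01, 1.00e-04]), -0.037, [79, 168]) scanner [ 4.723e-01 -1.000e-04] -0.036 149
blue mat (array([0.6495, 0.214 ]), 0.152, [80, 151]) scanner [0.6494 0.2119] 0.164 142
```

View pics/w10.png

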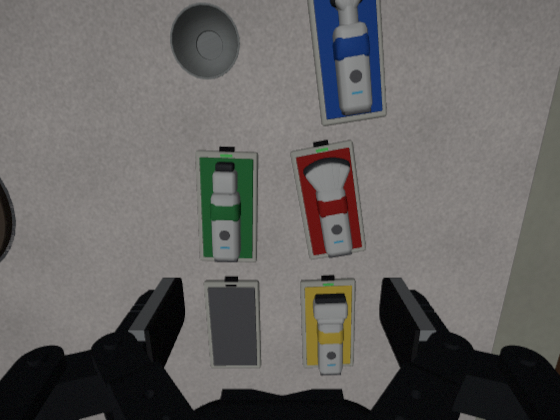

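All four scanners lie on pads of their own colour and the spare pad is empty. Blue and yellow are seen obliquely or cropped here, so I'll cross-check those two from the top camera, which has no such parallax.

```bash
sed -e 's/"wrist"/"top"/g; s/w10/t2/; s/np.ones((5,5))/np.ones((2,2))/; s/m=cv2.morphologyEx(m,2,np.ones((3,3)));//; s/>150/>40/' chk.py > chk2.py
sed -i 's/^for c in HUE:/im[:,:160]=0; im[:,400:]=0; im[:145]=0; im[255:]=0\nfor c in HUE:/' chk2.py
echo 'cv2.imwrite("pics/t2c.png",cv2.resize(cv2.imread("pics/t2.png")[140:260,155:400],None,fx=3,fy=3,interpolation=2))' >> chk2.py
python3 chk2.py
```

```text
File "chk2.py", line 7
    hull=cv2.convexHull(cv2.findNonZero(m)); f=np.zeros_like(m); cv2.fillConvexPoly(f,hull,255)
IndentationError: unexpected indent
```

```bash
sed -i 's/^ *hull=/    hull=/' chk2.py; python3 chk2.py
```

```text
red mat (array([ 0.6363, -0.0208]), 0.19, [80, 108]) scanner [ 0.6369 -0.0368] 0.202 71
yellow mat (array([ 0.638 , -0.2212]), 0.045, [80, 164]) scanner [ 0.6358 -0.2249] 0.046 149
green mat (array([ 0.4707, -0.0264]), -0.027, [75, 115]) scanner [ 0.4682 -0.0284] -0.037 108Traceback (most recent call last):
  File "chk2.py", line 10, in <module>
    P=ray(i,cv2.findNonZero(s)[:,0],.031); C=P.mean(0); a=np.linalg.eigh(np.cov((P-C).T))[1][:,1]; a*=np.sign(a[1]); t=(P-C)@a
            ~~~~~~~~~~~~~~~~~~^^^^^
TypeError: 'NoneType' object is not subscriptable
```

Yellow checks out from above (149 mm long, offset about 4 mm). The arm hides blue, so I'll move the hand sideways and look at that pad.

```bash
python3 -m handwheel '[{"hand":85,"xyz":[0,-6,0],"rotation":[0,0,0]},{"hand":85,"xyz":[0,-6,0],"rotation":[0,0,0]},{"hand":85,"xyz":[0,-6,0],"rotation":[0,0,0]},{"hand":85,"xyz":[0,-6,0],"rotation":[0,0,0]},{"hand":85,"xyz":[0,-6,0],"rotation":[0,0,0]},{"hand":85,"xyz":[0,-6,0],"rotation":[0,0,0]}]'; sed -i 's/w10/w11/; s/in HUE/in ("blue","red")/' chk.py; python3 chk.py
```

```text
time: 31.35
ee_pos: [0.5573, 0.2355, 0.4528]
ee_rot: [0.002, 1.0, -0.001, 0.0]
force: [0.2, -0.2, -0.3]
finger_gap: 0.991
blue mat (array([0.6483, 0.2206]), 0.153, [80, 163]) scanner [0.6481 0.2199] 0.156 147
red mat (array([0.6321, 0.0069]), 0.189, [80, 164]) scanner [0.6321 0.011 ] 0.186 142
```

View pics/w11.png

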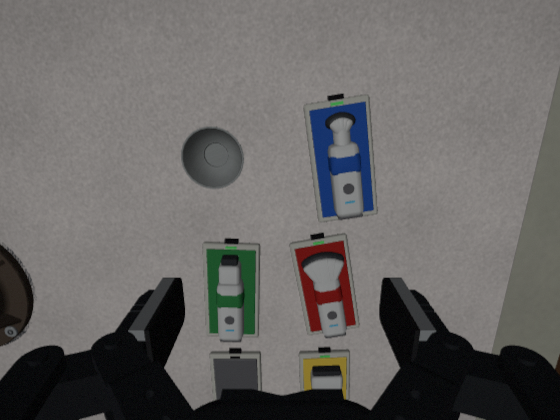

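The blue scanner at (345,165) is within about 1 mm of the pad's middle and straight. All the others are in place too, and the arm is clear. Handing in.

```bash
python3 -c "
from rig import ticket
print(ticket.finish_job())"
```

```text
the job is handed in; nothing more can be done
None
```

All four scanners are now on the pads of their own colour, and the spare grey pad is empty. I made five moves: yellow to the spare pad, then green, blue, red and finally yellow to their own pads. The job was handed in at about 31 s on the robot's clock, with the gripper open and well above everything; no verdict is reported.

Last checks, as offset of each scanner's middle and length from its pad (limits 14 mm and 0.22 rad):

| Scanner | Middle off by | Angle off by | View used |
|---|---|---|---|
| blue | about 1 mm | 0.003 rad | last wrist view |
| red | about 2 to 4 mm | about 0.01 rad | wrist views; the mat edge crops its tail |
| green | about 1 to 2 mm | 0.001 rad | wrist view; the pad's status light slightly biases the mat's measured position |
| yellow | about 4 mm | 0.001 rad | top view |

- **Disagreement:** The wrist view put the yellow scanner about 6 mm off the other way from the top view. The wrist view is oblique and cuts off the tail there, so I trusted the top view.
- **Incomplete check:** In the top-camera check the arm hid the blue pad and part of the red and green ones, so only yellow was confirmed from there.
- **Forces:** The fingertips pressed on the mat with about 10 N during the first grip. The red scanner was pressed down with about 22 N before I eased up and released it.
- **Bystanders:** The bowl was in view in the last picture. I did not re-measure its position or look again at the gel and spray bottles; the arm was kept clear of all three.

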